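# Fill a bin from a grinding-ball hopper

### The job

The yellow-handled blue bin is parked with its handle inside the grey bay. Take the bin out, put it down close in front of the green ball hopper's mouth and let go, then push it in, handle end last, until it is fully home against the back stop, keeping the gate shut. Then draw the red-handled slide gate all the way out to its end stop, so that both balls drop into the bin; leave the bin home and do not disturb the beaker or the dropper bottle.

Things in the scene. Friction and masses are not known exactly. Their poses are not given: they have to be found in the camera images.
- hopper: Green fixed ball hopper with a clear magazine holding two balls side by side. Origin on the bench under its middle. Its +x is the way the bin is pushed in and the gate is drawn out. Deck to x = +-55 mm, 76 mm wide (y), up to 62 mm high with rails; magazine within x = +-47, y = +-38 mm, up to 160 mm high, chute opening 80 x 35 mm.
- gate (a joint): Travel of the slide gate (aluminium blade with a red handle) along the hopper's +x, in m: 0 = shut, 0.086 = fully out at its end stop. It slides stiffly (about 4 N), stays where it is left, and is hard against the stop.
- gate_handle (a point): Grip point of the gate's red handle, an upright fin 44 mm long (along the hopper's x), 12 mm thick (along y), from 62 to 102 mm above the bench; this point is in its middle, 88 mm above the bench and, with the gate shut, 96 mm along +x from the hopper's origin.
- bin: Loose open blue bin, 100 to 210 g, 110 mm long (x), 54 mm wide (y), 40 mm high, walls and floor 3 mm. Origin at the middle of its underside, body x = +-55 mm. A yellow handle fin stands on its -x end; its +x end goes into the hopper first. Fully home its origin lies at the hopper's origin with the x axes alike, the handle outside the mouth.
- bin_handle (a point): Grip point of the bin's yellow handle, an upright fin 12 mm thick (bin's y), from bin x = -54 to -108 mm, 14 to 58 mm above the bin's underside; this point is at bin x = -92 mm, 42 mm up, near the fin's outer end, where a hand stays clear of the magazine when the bin is home.
- bay: Fixed grey parking bay, a hood without a floor: side walls 68 mm apart, roof 90 to 96 mm above the bench, 82 mm wide, reaching to x = +51 mm, back wall at x = -43 mm, mouth facing its +x, origin on the bench. The bin starts in it handle first, x axes nearly alike: the handle and about 25 to 32 mm of the body are under the roof, the rest of the body stands out.
- beaker_1: Bystander: clear plastic beaker, 67 mm diameter, 71 mm high, origin at its underside.
- dropper: Bystander: dropper bottle with green cap, 34 mm diameter, 97 mm high, origin at its underside.
- tunnel_mouth (a point): Middle of the bin tunnel's mouth, on the bench, at hopper x = -55 mm. Tunnel 64 mm wide between the legs, ceiling 46 mm above the bench, back stop face at hopper x = +55 mm. Two cheeks, 32 mm high, flare outward in front of the mouth to hopper x = -77 mm (about 77 mm apart there).
- ball_a_center (a point): Centre of the ball nearer the tunnel mouth: white ceramic grinding ball, 32 mm diameter, 65 g, in the magazine on the gate.
- ball_b_center (a point): Centre of the ball nearer the gate handle: white ceramic grinding ball, 32 mm diameter, 65 g, in the magazine on the gate.

How it is judged:
On the way, in this order (a step that is already met when the one before it is completed fails the run):
1. the bin stands released on the bench close in front of the hopper's mouth (horizontal distance between bin and tunnel_mouth below 0.14 m and x of bin in the frame of hopper below -0.03 m and height (world z) of bin below 0.006 m and angle between bin's own z axis and vertical below 0.1 rad and contact force between the fingers and bin below 0.1 N), for 0.2 s.
2. the bin is home under the hopper against the back stop while the gate is still shut (x of bin in the frame of hopper between -0.006 and 0.006 m and y of bin in the frame of hopper between -0.009 and 0.009 m and angle between the x axis of bin and the x axis of hopper, either way round below 0.14 rad and x of bin_handle in the frame of hopper below -0.06 m and angle between bin's own z axis and vertical below 0.06 rad and height (world z) of bin below 0.006 m and value of joint gate below 0.01 m), for 0.2 s.
3. the gate is drawn out to its end stop (value of joint gate above 0.083 m), for 0.2 s.
At the end, for the whole second after the job is handed in: The gate is within 4 mm of its end stop (joint over 0.082), the bin stands flat, still and released under the hopper within 6 mm of fully home, handle outside, and the centres of both balls are inside the bin, less than 36 mm above its underside (x of bin in the frame of hopper between -0.006 and 0.006 m and y of bin in the frame of hopper between -0.009 and 0.009 m and angle between the x axis of bin and the x axis of hopper, either way round below 0.14 rad and x of bin_handle in the frame of hopper below -0.06 m and angle between bin's own z axis and vertical below 0.06 rad and height (world z) of bin below 0.006 m and value of joint gate above 0.082 m and linear speed of bin below 0.02 m/s and x of ball_a_center in the frame of bin between -0.052 and 0.052 m and y of ball_a_center in the frame of bin between -0.026 and 0.026 m and z of each of ball_a_center, ball_b_center in the frame of bin below 0.036 m and x of ball_b_center in the frame of bin between -0.052 and 0.052 m and y of ball_b_center in the frame of bin between -0.026 and 0.026 m); the robot touches nothing.
It fails at once if the beaker or the dropper bottle is moved more than 20 mm or tipped (distance of any of beaker_1, dropper from where it was at the start of the episode above 0.02 m or angle between any of beaker_1, dropper's own z axis and vertical above 0.3 rad).
It also fails if it takes over 61 s, if anything falls off the work surface, if the arm or the gripper's body presses on something with over 40 N, if the wrist force passes 120 N, or if a joint passes its speed limit or range.

### The arm

A 7-joint arm with a two-finger parallel gripper is mounted at the origin on a cart in front of the work surface, level with it; the furniture and walls round the work are solid. World frame = base frame: x ahead of the robot, y to its left, z up, the work surface at z = 0. Lengths are in m, angles in rad, forces in N, time in s.
With the tool pointing down it reaches from about 0.4 to 0.85 m from the base axis. Payload 10.4 kg.
Tool frame: the origin (TCP) lies between the finger pads; the fingertips stand 17 mm ahead of it and the grasp point (between the pads) lies 2 mm behind it; z points along the fingers, y is the direction in which the jaws open and shut (so a half turn about z gives the same grasp; the last joint's range is limited). The gripper opens to 85 mm and grips with 20 to 120 N. Pads are 22 mm wide; open, the fingers measure 114 mm over their backs; the gripper's body (76 mm by 85 mm) begins 54 mm behind the grasp point. The pads swing forward as they close: fully open they stand 13 mm farther back than shut.
Start: joints at [-1.201, 0.332, -0.065, 1.46, 0.022, 1.35, -0.088], TCP at [0.239, 0.577, 0.248] pointing down, gripper open.
Joint ranges: [-2.6, 2.6], [-0.5, 2.12], [-1.47, 1.34], [0.16, 2.42], [-1.27, 4.41], [0.06, 2.06], [-2.6, 2.6]. Speed limits (rad/s): [2.22, 2.22, 2.79, 2.79, 3.14, 3.14, 3.14].

### API

Orientations are given as a unit quaternion [x, y, z, w].
In Python, from workcell import manip gives the robot as it stands.
- The arm moves only by the tool jog_arm, never from a script. Its argument "steps" is one flat list of numbers, 5 for each row, row after row: the finger opening in m, from 0 to 0.0854, then the shift along the tool's x, y, z in m, then the turn about the tool's z in rad. In form: [gripper, x, y, z, twist, gripper, x, y, z, twist, ...]. A call has exactly 10 rows; each row is the pose to reach, as a shift and turn from the pose commanded when the call began, along the tool's axes at that moment; what a row does not reach only later rows make up. A row lasts 1/10 s, in which the tool goes at most 50 mm and 8.59 degrees, less where a joint would pass 70% of its speed; a pose out of reach is approached as far as the arm can. A call with a gripper value outside its range is refused whole. The fingers move at their own pace and stop on an object; "grip_force" is the grip in N (left out, the last holds). Time passes only in rows, so rows that repeat a pose let the fingers close, or fill a call up. It gives the time, the measured TCP pose, the force and the opening at its end, in the units of the state.
- manip.get_obs(): the state, without advancing time (a new reading comes with each control period).
- manip.camera(name): name is "side" or "top" or "wrist"; returns (picture, depth): 384x512x3 uint8, red, green, blue; 384x512 float32, m along the optical axis (not along the pixel's ray), 0 where there is no reading.
- manip.calibration(name): a dict with "mtx" (3x3 intrinsics, pixels), "world_to_cam" (4x4, takes a point from world to camera coordinates). Camera axes: x right, y down, z forward; pixel columns grow to the right and rows downward; lengths in m; the calibration is good to about 2 mm. A picture is of the moment at which its call begins: read the wrist's pose just before it. calibration takes no time and is no camera call; for the wrist camera it gives the pose at the moment of the call.
- manip.hand_in(): hands the job in, once; it reports no verdict.
The state is a dict: "clock": time; "joint_pos": joint angles; "joint_velocities": joint speeds; "tau": joint torques, N m; "position": TCP position; "ee_rot": TCP orientation; "ft_force": force on the tool from outside, world axes, zero at the start; "torque": the same for the moment, N m; "grip_width": opening from 0.0 (shut) to 1.0 (fully open).
Only numpy, scipy, OpenCV 4.12 (cv2) and the standard library are available. Lean on these libraries where they do the work, as an engineer would, in place of code of your own. Each camera call takes 0.05 s, during which the arm holds its last target.

## Working session

There is one attempt and no reset: what is moved stays moved. The work goes in short steps, Python scripts to look and compute and a tool call to move; the robot and the scene stay as the last step left them, time stands still between calls to the robot, and variables do not carry over. Pictures are saved under pics/ and viewed, and the job is handed in when it is done.

Besides the shell and the picture viewer there is one more tool, called after ">>>" as name(argument=value, ...) on one line, values as JSON. jog_arm: Moves the arm, as the interface text tells. Its arguments: {"type":"object","properties":{"steps":{"type":"array"},"grip_force":{"type":"number"}},"required":["steps"]}

```bash
mkdir -p pics; ls; python3 - <<'E'
from workcell import manip
import numpy as np,cv2
print(manip.get_obs())
for n in ["side","top"]:
    im,d=manip.camera(n); c=manip.calibration(n)
    np.savez(f"{n}0.npz",im=im,d=d,mtx=c["mtx"],T=c["world_to_cam"])
    cv2.imwrite(f"pics/{n}0.png",im[:,:,::-1]); print(n,c["mtx"],c["world_to_cam"])
E
```

```text
pics
{'clock': 0.0, 'joint_pos': array([-1.20063989,  0.33289527, -0.06469191,  1.46095856,  0.02156608,
        1.34990034, -0.08851824]), 'joint_velocities': array([-0.00079207, -0.00052256,  0.00116711, -0.00050732,  0.00182512,
       -0.00203857,  0.00148758]), 'tau': array([-1.45142817e-04, -6.25444365e+01,  4.88770008e-02, -3.91605914e+01,
        1.62146013e-02,  9.85036371e-03,  1.43553683e-05]), 'position': array([0.23907129, 0.57707845, 0.24749304]), 'ee_rot': array([ 1.95124279e-01,  9.80778251e-01, -7.23231839e-04, -1.24518172e-04]), 'ft_force': array([-0.02402534, -0.79859812, -0.31542534]), 'torque': array([ 0.03736256, -0.01714789, -0.04354023]), 'grip_width': 1.0009498212845374}
side [[442.12492472   0.         260.99251908]
 [  0.         442.12492472 184.21065317]
 [  0.           0.           1.        ]] [[-0.0827635   0.99649274  0.01234623  0.18734919]
 [ 0.82517199  0.07547045 -0.55981729 -0.40043663]
 [-0.55878564 -0.03614468 -0.82852409  1.56048412]
 [ 0.          0.          0.          1.        ]]
top [[424.94841346   0.         248.70961878]
 [  0.         424.94841346 183.66422336]
 [  0.           0.           1.        ]] [[ 1.07085505e-02 -9.99942453e-01  6.46827754e-04 -1.71504401e-01]
 [-9.97155520e-01 -1.07269637e-02 -7.46042994e-02  5.80656509e-01]
 [ 7.46069446e-02  1.53916042e-04 -9.97213006e-01  1.00553836e+00]
 [ 0.00000000e+00  0.00000000e+00  0.00000000e+00  1.00000000e+00]]
```

View pics/top0.png

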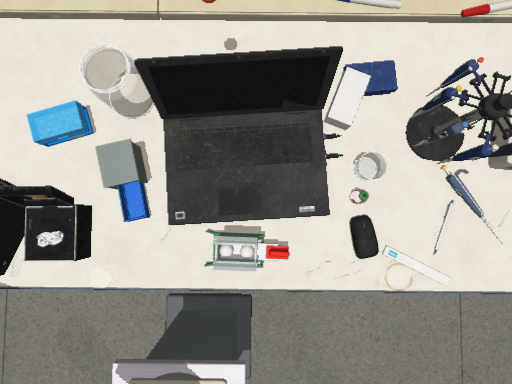

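View pics/side0.png

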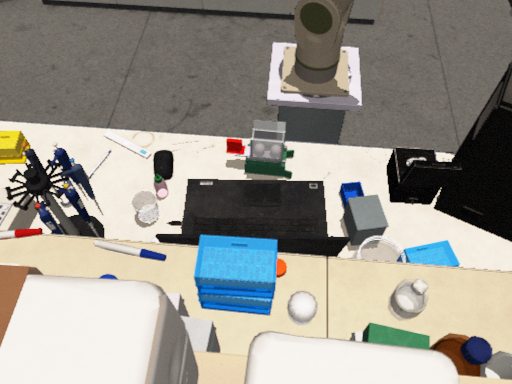

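```bash
python3 - <<'E'
import numpy as np,cv2
t=np.load("top0.npz")["im"];s=np.load("side0.npz")["im"]
a=cv2.resize(t[215:285,190:310],None,fx=6,fy=6,interpolation=cv2.INTER_NEAREST)
cv2.imwrite("pics/c1.png",a[:,:,::-1])
a=cv2.resize(t[125:235,70:200],None,fx=5,fy=5,interpolation=cv2.INTER_NEAREST)
cv2.imwrite("pics/c2.png",a[:,:,::-1])
a=cv2.resize(s[110:250,210:400],None,fx=4,fy=4,interpolation=cv2.INTER_NEAREST)
cv2.imwrite("pics/c3.png",a[:,:,::-1])
E
```

```text
(no output)
```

View pics/c1.png

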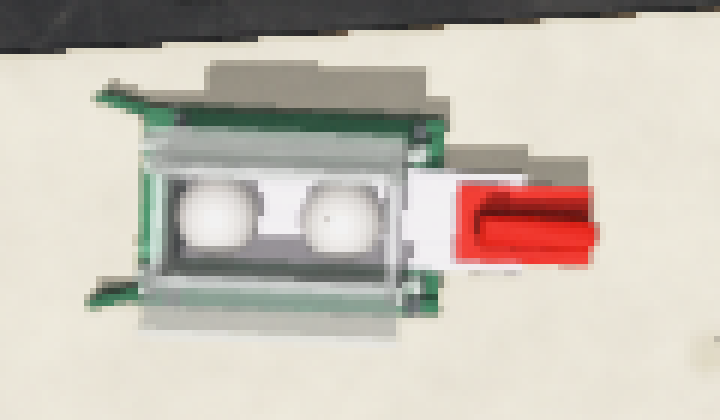

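View pics/c2.png

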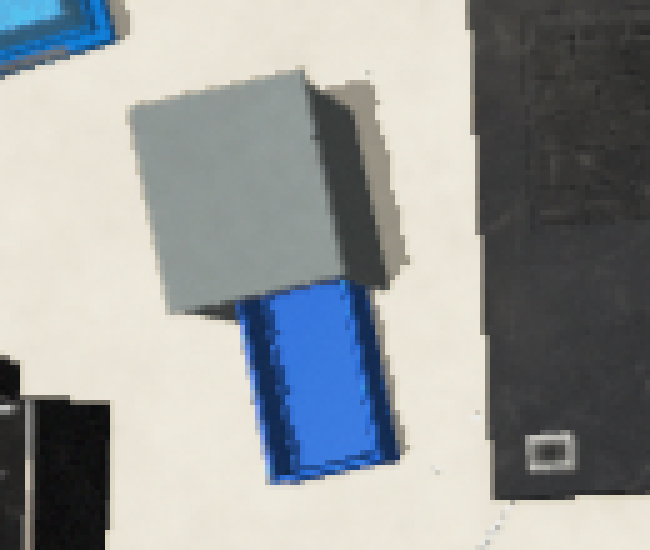

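View pics/c3.png

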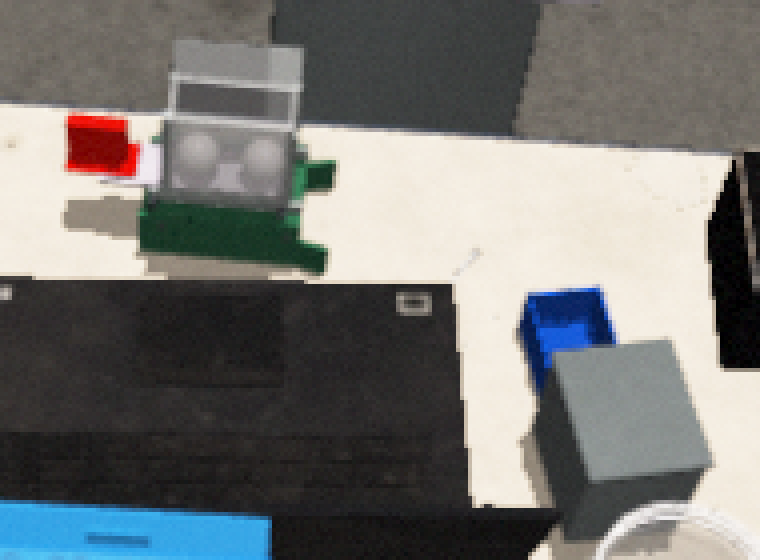

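```bash
cat > h.py <<'E'
import numpy as np,cv2
def cloud(d,K,T):
    v,u=np.mgrid[:d.shape[0],:d.shape[1]]
    p=np.stack([(u-K[0,2])*d/K[0,0],(v-K[1,2])*d/K[1,1],d],-1)
    R=T[:3,:3];return (p-T[:3,3])@R
def ray(uv,z,K,T):
    uv=np.atleast_2d(uv).astype(float)
    r=np.c_[(uv[:,0]-K[0,2])/K[0,0],(uv[:,1]-K[1,2])/K[1,1],np.ones(len(uv))]@T[:3,:3]
    c=-T[:3,:3].T@T[:3,3]
    return c+r*((z-c[2])/r[:,2])[:,None]
E
python3 - <<'E'
from h import *
for n in ["top","side"]:
    f=np.load(n+"0.npz");P=cloud(f["d"].astype(float),f["mtx"],f["T"]);hsv=cv2.cvtColor(f["im"],cv2.COLOR_RGB2HSV)
    H,S,V=[hsv[...,i].astype(int) for i in range(3)]
    v,u=np.mgrid[:384,:512]
    box=(P[...,0]>.3)&(P[...,0]<.75)
    y=P[...,1]
    masks=dict(bin=(H>105)&(H<125)&(S>150)&(y>0)&(y<.2)&box, red=((H<6)|(H>174))&(S>180)&(y<0)&(y>-.35)&box&(P[...,0]<.5),
      green=(H>65)&(H<90)&(S>90)&(y<0.02)&(y>-.3)&box&(P[...,0]<.5), bay=(S<45)&(V>80)&(V<190)&(y>0)&(y<.25)&box&(abs(P[...,2]-.096)<.01))
    for k,m in masks.items():
        q=P[m&(f["d"]>0)]; print(n,k,len(q))
        if len(q)<5: continue
        print(np.histogram(q[:,2],np.arange(-.01,.12,.01))[0], q.min(0).round(3),q.max(0).round(3))
        zt={'bin':.04,'red':.102,'bay':.096,'green':.032}[k]
        w=q[abs(q[:,2]-zt)<.006]
        if len(w)>4:
            r=cv2.minAreaRect((w[:,:2]*1000).astype(np.float32)); print('  rect',np.round(r[0],1),np.round(r[1],1),round(r[2],1)); print(cv2.boxPoints(r).round(1).tolist())
E
```

```text
top bin 932
[ 99 529  67  85 127  25   0   0   0   0   0   0] [ 0.492  0.078 -0.005] [0.588 0.157 0.044]
  rect [536.8 112.2] [86. 54.] 12.2
[[489.0, 129.5], [500.5, 76.69999694824219], [584.5, 94.9000015258789], [573.0999755859375, 147.8000030517578]]
top red 255
[  0   0   0   0   0   0  28 101   7  11  39  69] [ 0.409 -0.255  0.058] [ 0.437 -0.209  0.104]
  rect [ 422.9 -232.8] [11.2 42. ] 0.3
[[417.20001220703125, -211.89999389648438], [417.3999938964844, -253.89999389648438], [428.6000061035156, -253.8000030517578], [428.3999938964844, -211.8000030517578]]
top green 165
[ 0  0  0 22 20 51 72  0  0  0  0  0] [ 0.388 -0.201  0.025] [ 0.468 -0.064  0.055]
  rect [ 425.7 -132.5] [134.8  80.6] 88.1
[[383.20001220703125, -198.5], [463.79998779296875, -201.1999969482422], [468.29998779296875, -66.5], [387.70001220703125, -63.79999923706055]]
top bay 1719
[   0    0    0    0    0    0    0    0    0   11 1673   35] [0.403 0.049 0.086] [0.75  0.25  0.106]
  rect [568.5 159.6] [125.  375.4] 65.9
[[371.70001220703125, 179.10000610351562], [714.4000244140625, 25.899999618530273], [765.4000
[... 584 characters left out ...]
98779296875, -213.3000030517578], [418.6000061035156, -212.60000610351562]]
side green 564
[  0  41 110 105  97 130  81   0   0   0   0   0] [ 0.386 -0.198  0.001] [ 0.473 -0.062  0.056]
  rect [ 427.7 -131. ] [133.9  86.3] 88.4
[[382.6000061035156, -196.6999969482422], [468.8999938964844, -199.10000610351562], [472.70001220703125, -65.30000305175781], [386.3999938964844, -62.79999923706055]]
side bay 1059
[   0    0    0    0    0    0    0    0    0    1 1051    7] [0.4   0.086 0.09 ] [0.679 0.25  0.102]
  rect [536.3 165.2] [113.4 305.1] 70.7
[[373.6000061035156, 162.0], [661.5999755859375, 61.29999923706055], [699.0999755859375, 168.3000030517578], [411.1000061035156, 269.1000061035156]]
```

```bash
python3 - <<'E'
from h import *
np.set_printoptions(linewidth=250)
Z={}
for n in ["top","side"]:
    f=np.load(n+"0.npz");P=cloud(f["d"].astype(float),f["mtx"],f["T"])[f["d"]>0]
    g=np.full((20,22),-1)
    for x,y,z in P:
        i=int((x-.2)//.03);j=int((y+.30)//.04)
        if 0<=i<20 and 0<=j<22: g[i,j]=max(g[i,j],int(z*1000))
    print(n,"cols y from -.30 by .04");
    for i in range(20): print(f"{.2+.03*i:.2f}",' '.join(f"{a:4d}" for a in g[i]))
E
```

```text
top cols y from -.30 by .04
0.20   -1   -1   -1   -1   -1   -1   -1   -1   -1   -1   -1   -1   -1   -1   -1   -1   -1   -1   -1   -1   -1   -1
0.23   -1   -1   -1   -1   -1   -1   -1   -1   -1   -1   -1   -1   -1   -1   -1   -1   -1   -1   -1   -1   -1   -1
0.26   -1   -1   -1   -1   -1   -1   -1   -1   -1   -1   -1   -1   -1   -1   -1   -1   -1   -1   -1   -1   -1   -1
0.29   -1   -1   -1   -1   -1   -1   -1   -1   -1   -1   -1   -1   -1   -1   -1   -1   -1   -1   -1   -1   -1   -1
0.32    2    5    4    3    4    4    2    2    3    4    3    4    3    4    4    3    2    2    2   -1   -1   -1
0.35    3    3    4    3    2    2    3    3    2    4    4    2    3    3    4    3    4   46    2   -1   -1   -1
0.38    2   63  157  160  160  156    3    3    4    4    3    3   99  100  100  100    3   74   -1   -1   -1   -1
0.41    4  104  135  135   91  134    4    5    4    4    4    3  101  101  103  102   -1  103   -1   -1   -1   -1
0.44    4   61  159  159  159  157    4    3    7    4    4    3  100  105  105  102  127  104   -1   -1   -1   -1
0.47    3    4   22   22   25   30   
[... 2856 characters left out ...]
   86   -1
0.62   24   24   25   24   25   25   25   26   23   97  100  100   96    4    4    3    3    6    4   54   72   -1
0.65   25   25   25   26   25   27   24   24   25   26   98   98   97    4    4   75    3    4    6    4    4   -1
0.68   24   23   -1   -1   -1   -1   -1   -1   -1    4    5   -1   -1   75   76   75   74    4    5    4    2   -1
0.71   -1   -1   -1   -1   -1   -1   -1   -1   -1    1   -1   -1   -1   77   76   76   75    1   -1    3   -1   -1
0.74   -1   -1   -1   -1   -1   -1   -1  132  145  214  216  215   -1   74   75   77   72   -1   -1   -1   -1   -1
0.77   -1   -1   -1   -1   -1  241  272  271  273  216   -1  215  162   -1   -1   -1   -1   -1   -1   -1   -1   -1
```

>>> jog_arm(steps=[0.0854,-0.017,-0.042,0,0.12,0.0854,-0.034,-0.083,0,0.24,0.0854,-0.052,-0.125,0,0.36,0.0854,-0.069,-0.166,0,0.48,0.0854,-0.086,-0.199,0,0.6,0.0854,-0.117,-0.217,0,0.72,0.0854,-0.144,-0.24,0,0.84,0.0854,-0.185,-0.264,0,0.96,0.0854,-0.228,-0.29,0,1.08,0.0854,-0.27,-0.311,0,1.2])

```text
clock: 1.1
position: [0.3702, 0.1847, 0.2483]
ee_rot: [0.717, 0.698, 0.0, -0.0]
ft_force: [1.0, 0.5, -0.5]
grip_width: 0.999
```

>>> jog_arm(steps=[0.0854,-0.007,0.016,0,0.133,0.0854,-0.014,0.032,0,0.266,0.0854,-0.022,0.048,0,0.399,0.0854,-0.03,0.065,0,0.532,0.0854,-0.037,0.082,0,0.665,0.0854,-0.045,0.1,0.0,0.798,0.0854,-0.053,0.118,0.0,0.931,0.0854,-0.06,0.135,0.0,1.064,0.0854,-0.066,0.148,0.0,1.2,0.0854,-0.071,0.156,0.0,1.33])

```text
clock: 2.1
position: [0.5246, 0.1117, 0.2479]
ee_rot: [0.994, 0.106, -0.0, 0.0]
ft_force: [0.0, -0.4, 0.1]
grip_width: 1.0
```

```bash
python3 - <<'E'
from workcell import manip
from h import *
o=manip.get_obs();c=manip.calibration("wrist");im,d=manip.camera("wrist")
np.savez("w1.npz",im=im,d=d,mtx=c["mtx"],T=c["world_to_cam"])
cv2.imwrite("pics/w1.png",im[:,:,::-1]);print(o["clock"],o["position"],o["ee_rot"],o["joint_pos"]);print(c)
E
```

```text
2.1 [0.52463544 0.11170206 0.24785575] [ 9.94353762e-01  1.06115215e-01 -2.86681559e-04  2.75357508e-04] [-0.69653236  0.13430629  0.44242088  1.71853407 -0.05901232  1.30264635
 -1.60007783]
{'mtx': array([[310.40543412,   0.        , 255.23240014],
       [  0.        , 310.40543412, 190.73524431],
       [  0.        ,   0.        ,   1.        ]]), 'world_to_cam': array([[ 2.11433803e-01, -9.77392230e-01, -4.18171975e-04,
        -1.98494586e-03],
       [-9.43372252e-01, -2.04186312e-01,  2.61451226e-01,
         4.83767669e-01],
       [-2.55625782e-01, -5.48851352e-02, -9.65216598e-01,
         5.17227006e-01],
       [ 0.00000000e+00,  0.00000000e+00,  0.00000000e+00,
         1.00000000e+00]])}
```

View pics/w1.png

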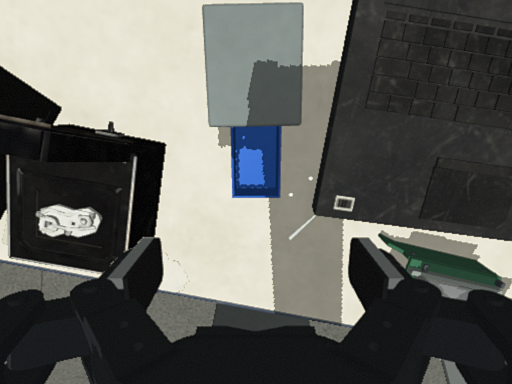

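```bash
python3 - <<'E'
from h import *
f=np.load("w1.npz");P=cloud(f["d"].astype(float),f["mtx"],f["T"]);hsv=cv2.cvtColor(f["im"],cv2.COLOR_RGB2HSV)
H,S,V=[hsv[...,i].astype(int) for i in range(3)]
m=(H>105)&(H<125)&(S>150)&(V>50);m[:, :180]=0;m[:,320:]=0;m[260:]=0
for lab,mm in [("bin",m&(abs(P[...,2]-.04)<.006)),("all",m)]:
    q=P[mm&(f["d"]>0)];r=cv2.minAreaRect((q[:,:2]*1000).astype(np.float32));print(lab,len(q),r,cv2.boxPoints(r).round(1).tolist())
b=(S<45)&(abs(P[...,2]-.096)<.008);b[200:]=0
q=P[b];r=cv2.minAreaRect((q[:,:2]*1000).astype(np.float32));print("bay",r,cv2.boxPoints(r).round(1).tolist())
c=-f["T"][:3,:3].T@f["T"][:3,3];print("cam",c)
g=(H>65)&(H<90)&(S>90);g[:200]=0;q=P[g];print(len(q),q.min(0),q.max(0))
E
```

```text
bin 447 ((531.9938354492188, 112.81985473632812), (77.36270904541016, 52.333797454833984), 12.357132911682129) [[488.6000061035156, 130.10000610351562], [499.79998779296875, 79.0], [575.4000244140625, 95.5], [564.2000122070312, 146.6999969482422]]
all 3375 ((531.9938354492188, 112.81985473632812), (77.36270904541016, 52.333797454833984), 12.357132911682129) [[488.6000061035156, 130.10000610351562], [499.79998779296875, 79.0], [575.4000244140625, 95.5], [564.2000122070312, 146.6999969482422]]
bay ((561.023681640625, 214.2127227783203), (124.21894836425781, 308.3765869140625), 34.213138580322266) [[423.0, 306.79998779296875], [596.4000244140625, 51.79999923706055], [699.0999755859375, 121.5999984741211], [525.7000122070312, 376.6000061035156]]
cam [0.58900924 0.12522674 0.37275361]
1937 [ 0.40717982 -0.2002379   0.00470095] [0.58900924 0.39710525 0.37275361]
```

>>> jog_arm(steps=[0.0854,-0.005,0,0.035,0,0.0854,-0.005,0,0.075,0,0.0854,-0.005,0,0.115,0,0.0854,-0.005,0,0.15,0,0.0854,-0.005,0,0.18,0,0.0854,-0.005,0,0.205,0,0.0854,-0.005,0,0.221,0,0.0854,-0.005,0,0.221,0,0.045,-0.005,0,0.221,0,0.045,-0.005,0,0.221,0], grip_force=40)

```text
clock: 3.15
position: [0.5198, 0.1116, 0.0284]
ee_rot: [0.994, 0.11, 0.001, -0.0]
ft_force: [0.5, 0.1, 0.3]
grip_width: 0.694
```

>>> jog_arm(steps=[0.045,0,0,0,0,0.045,0,0,0,0,0.045,0,0,-0.004,0,0.045,-0.012,0,-0.006,0,0.045,-0.03,0,-0.006,0,0.045,-0.048,0,-0.006,0,0.045,-0.066,0,-0.006,0,0.045,-0.084,0,-0.006,0,0.045,-0.1,0,-0.006,0,0.045,-0.11,0,-0.006,0])

```text
clock: 4.15
position: [0.4098, 0.087, 0.0332]
ee_rot: [0.994, 0.109, -0.001, -0.0]
ft_force: [-0.1, 0.3, -1.9]
grip_width: 0.621
```

```bash
python3 - <<'E'
from workcell import manip
from h import *
for n in ["wrist","top"]:
    im,d=manip.camera(n);c=manip.calibration(n)
    np.savez(n+"2.npz",im=im,d=d,mtx=c["mtx"],T=c["world_to_cam"])
    cv2.imwrite(f"pics/{n}2.png",im[:,:,::-1])
E
```

```text
(no output)
```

View pics/wrist2.png

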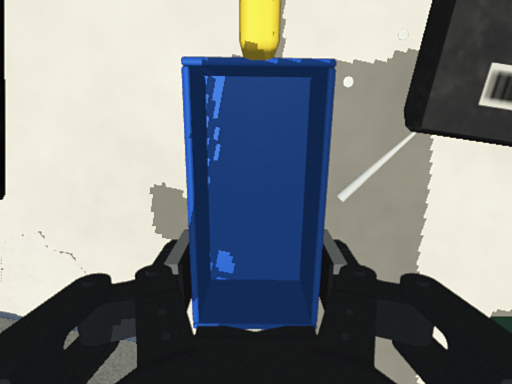

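View pics/top2.png

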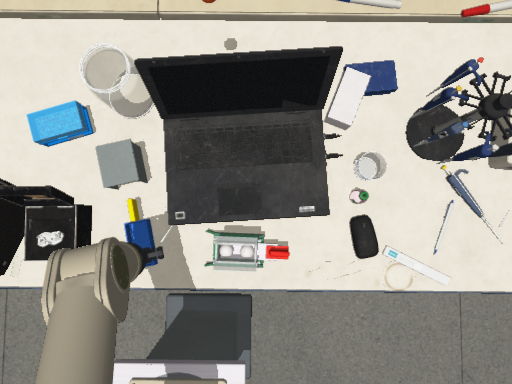

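>>> jog_arm(steps=[0.045,0,0.01,-0.03,0,0.045,-0.001,0.025,-0.055,-0.14,0.045,-0.002,0.04,-0.065,-0.28,0.045,-0.003,0.055,-0.065,-0.42,0.045,-0.004,0.07,-0.065,-0.56,0.045,-0.004,0.08,-0.065,-0.71,0.045,-0.004,0.088,-0.065,-0.86,0.045,-0.004,0.088,-0.065,-1.01,0.045,-0.004,0.088,-0.065,-1.16,0.045,-0.004,0.088,-0.065,-1.3])

```text
clock: 5.25
position: [0.4276, 0.0005, 0.0985]
ee_rot: [0.723, 0.691, 0.0, 0.0]
ft_force: [0.4, 0.4, -1.1]
grip_width: 0.624
```

```bash
python3 - <<'E'
from workcell import manip
from h import *
o=manip.get_obs();print(o["clock"],o["position"],o["ee_rot"],o["joint_pos"].round(2),o["ft_force"])
for n in ["wrist","side","top"]:
    c=manip.calibration(n);im,d=manip.camera(n)
    np.savez(n+"3.npz",im=im,d=d,mtx=c["mtx"],T=c["world_to_cam"])
    cv2.imwrite(f"pics/{n}3.png",im[:,:,::-1])
a=[cv2.imread("pics/side3.png")[90:260,180:400],cv2.imread("pics/top3.png")[150:320,60:280]]
cv2.imwrite("pics/st3.png",cv2.resize(np.hstack([a[0],a[1]]),None,fx=1.8,fy=1.8))
E
```

```text
5.25 [0.4276177  0.00054512 0.09850937] [7.23189997e-01 6.90649033e-01 2.71251783e-04 2.60812831e-04] [-0.59  0.04  0.49  2.15 -0.02  0.96 -0.13] [ 0.40020256  0.39490501 -1.11948862]
```

View pics/wrist3.png

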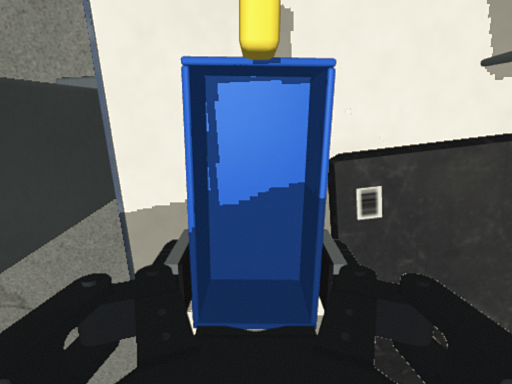

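View pics/st3.png

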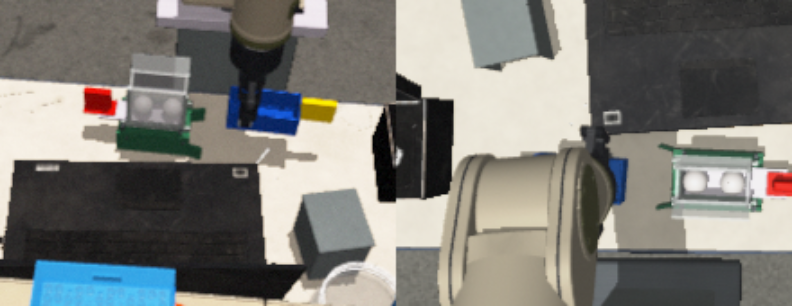

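```bash
python3 - <<'E'
from h import *
f=np.load("top0.npz");K,T=f["mtx"],f["T"]
px=lambda a,b:(190+a/6-.5,215+b/6-.5)
print("tips",ray([px(97,97),px(90,300)],.032,K,T)[:,:2]*1e3)
for z in(.05,.062): print("back corners",z,ray([px(445,120),px(438,315)],z,K,T)[:,:2]*1e3)
print("mag top",ray([px(138,128),px(405,128),px(138,310),px(400,310)],.16,K,T)[:,:2]*1e3)
print("balls",ray([px(216,214),px(342,214)],.08,K,T)[:,:2]*1e3)
# green depth points, PCA of edges
P=cloud(f["d"].astype(float),K,T);hsv=cv2.cvtColor(f["im"],cv2.COLOR_RGB2HSV)
H,S=hsv[...,0].astype(int),hsv[...,1].astype(int)
for n in("top","side"):
    f=np.load(n+"0.npz");P=cloud(f["d"].astype(float),f["mtx"],f["T"]);hsv=cv2.cvtColor(f["im"],cv2.COLOR_RGB2HSV);H,S=hsv[...,0].astype(int),hsv[...,1].astype(int)
    q=P[(f["d"]>0)&(P[...,2]>.1)&(P[...,0]<.47)&(P[...,0]>.36)&(P[...,1]<-.05)&(P[...,1]>-.2)&(P[...,2]>.153)]
    r=cv2.minAreaRect((q[:,:2]*1000).astype(np.float32));print(n,"mag",len(q),r)
E
```

```text
tips [[468.73494509 -64.30817172]
 [389.32079437 -63.00586889]]
back corners 0.05 [[ 461.9553726  -201.38606399]
 [ 387.09156689 -199.28809718]]
back corners 0.062 [[ 462.48378903 -200.95281772]
 [ 388.52180628 -198.8801234 ]]
mag top [[ 462.92112252  -91.4214129 ]
 [ 463.90568865 -183.62282161]
 [ 400.80390302  -92.4815658 ]
 [ 401.76086381 -182.4800684 ]]
balls [[ 427.26942066 -114.58095273]
 [ 427.77371389 -161.90160314]]
top mag 236 ((425.8857727050781, -138.0718231201172), (89.72515106201172, 73.01429748535156), 88.41182708740234)
side mag 108 ((427.4815368652344, -137.45867919921875), (85.98771667480469, 76.36117553710938), 88.5428695678711)
```

>>> jog_arm(steps=[0.045,-0.01,0.002,0.01,-0.01,0.045,-0.022,0.003,0.025,-0.017,0.045,-0.022,0.003,0.042,-0.017,0.045,-0.022,0.003,0.055,-0.017,0.045,-0.022,0.003,0.064,-0.017,0.045,-0.022,0.003,0.069,-0.017,0.045,-0.022,0.003,0.0695,-0.017,0.045,-0.022,0.003,0.0695,-0.017,0.064,-0.022,0.003,0.0695,-0.017,0.064,-0.022,0.003,0.0695,-0.017])

```text
clock: 6.4
position: [0.4293, -0.0214, 0.0292]
ee_rot: [0.719, 0.695, 0.0, 0.0]
ft_force: [-0.4, -0.4, 0.7]
grip_width: 0.746
```

>>> jog_arm(steps=[0.064,0,0,-0.003,0,0.064,0,0,-0.03,0,0.064,0,0,-0.07,0,0.064,0,0,-0.11,0,0.05,0.03,0,-0.12,0,0.05,0.07,0,-0.12,0,0.05,0.105,0,-0.12,0,0.05,0.12,0,-0.12,0,0.05,0.12,0,-0.12,0,0.05,0.12,0,-0.12,0])

```text
clock: 7.4
position: [0.433, 0.0975, 0.1488]
ee_rot: [0.72, 0.694, -0.0, 0.0]
ft_force: [-0.1, 0.3, 0.1]
grip_width: 0.583
```

```bash
python3 - <<'E'
from workcell import manip
from h import *
o=manip.get_obs();print(o["clock"],o["position"],o["ee_rot"],o["joint_pos"].round(2),o["ft_force"])
for n in ["wrist","side","top"]:
    c=manip.calibration(n);im,d=manip.camera(n)
    np.savez(n+"4.npz",im=im,d=d,mtx=c["mtx"],T=c["world_to_cam"])
    cv2.imwrite(f"pics/{n}4.png",im[:,:,::-1])
    P=cloud(d.astype(float),c["mtx"],c["world_to_cam"]);hsv=cv2.cvtColor(im,cv2.COLOR_RGB2HSV);H,S,V=[hsv[...,i].astype(int) for i in range(3)]
    R=(d>0)&(P[...,0]>.36)&(P[...,0]<.5)&(P[...,1]>-.15)&(P[...,1]<.16)
    for k,m in dict(bin=(H>105)&(H<125)&(S>150)&(abs(P[...,2]-.04)<.006),handle=(H>20)&(H<35)&(S>150)&(P[...,2]>.05)).items():
        q=P[m&R]
        if len(q)>8:
            r=cv2.minAreaRect((q[:,:2]*1000).astype(np.float32));print(n,k,len(q),np.round(r[0],1),np.round(r[1],1),round(r[2],2),cv2.boxPoints(r).round(1).tolist())
a=[cv2.imread("pics/side4.png")[90:260,180:400],cv2.imread("pics/top4.png")[150:320,60:280]]
cv2.imwrite("pics/st4.png",cv2.resize(np.hstack([a[0],a[1]]),None,fx=1.8,fy=1.8))
E
```

```text
7.4 [0.43304847 0.09747138 0.14880722] [ 7.19559549e-01  6.94430704e-01 -1.90929590e-04  1.31290247e-04] [-0.71  0.    0.39  2.06 -0.    1.08 -0.36] [-0.1225377   0.28288849  0.08563214]
wrist bin 794 [431.  18.] [86.8 52.7] 87.26 [[402.70001220703125, -24.0], [455.29998779296875, -26.5], [459.3999938964844, 60.099998474121094], [406.79998779296875, 62.599998474121094]]
wrist handle 1032 [433.7  87.1] [33.5 49.8] 23.71 [[408.29998779296875, 103.19999694824219], [428.29998779296875, 57.599998474121094], [459.0, 71.0999984741211], [439.0, 116.69999694824219]]
side bin 134 [433.3   7.1] [107.2  58.5] 87.37 [[401.6000061035156, -45.099998474121094], [460.1000061035156, -47.79999923706055], [465.0, 59.29999923706055], [406.5, 62.0]]
side handle 80 [438.5  80.8] [63.1 17.5] 88.47 [[428.8999938964844, 49.5], [446.3999938964844, 49.099998474121094], [448.1000061035156, 112.0999984741211], [430.6000061035156, 112.5999984741211]]
top bin 147 [432.5   3.9] [107.7  52.9] 87.17 [[403.3999938964844, -48.599998474121094], [456.29998779296875, -51.20000076293945], [461.6000061035156, 56.400001525878906], [408.70001220703125, 59.0]]
top handle 116 [436.   84.5] [50.7 12. ] 89.75 [[429.8999938964844, 59.20000076293945], [441.8999938964844, 59.099998474121094], [442.1000061035156, 109.80000305175781], [430.20001220703125, 109.9000015258789]]
```

View pics/wrist4.png

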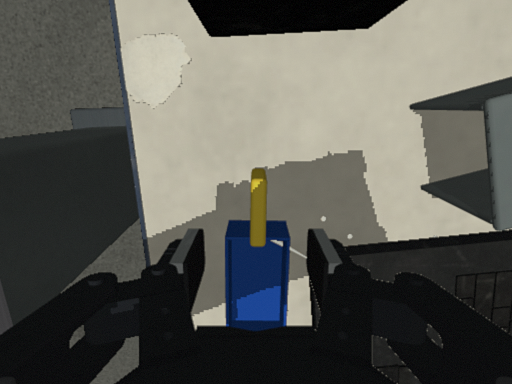

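View pics/st4.png

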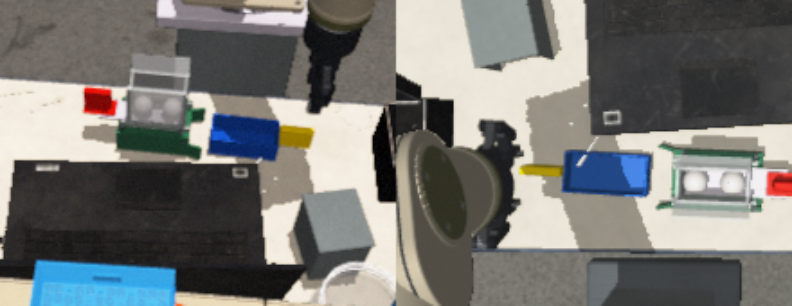

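>>> jog_arm(steps=[0.05,0,0.003,0.03,0.01,0.05,0,0.003,0.06,0.01,0.05,0,0.003,0.085,0.01,0.05,0,0.003,0.1,0.01,0.05,0,0.003,0.108,0.01,0.03,0,0.003,0.108,0.01,0.01,0,0.003,0.108,0.01,0.005,0,0.003,0.108,0.01,0.005,0,0.003,0.108,0.01,0.005,0,0.003,0.108,0.01], grip_force=30)

```text
clock: 8.55
position: [0.4366, 0.0985, 0.0416]
ee_rot: [0.723, 0.691, 0.001, 0.0]
ft_force: [-1.0, -1.1, 6.0]
grip_width: 0.135
```

```bash
cat > look.py <<'E'
import sys
from workcell import manip
from h import *
k=sys.argv[1]
o=manip.get_obs();print(o["clock"],o["position"],o["ee_rot"],o["ft_force"],o["grip_width"])
for n in sys.argv[2:]:
    c=manip.calibration(n);im,d=manip.camera(n)
    np.savez(n+k+".npz",im=im,d=d,mtx=c["mtx"],T=c["world_to_cam"])
    cv2.imwrite(f"pics/{n}{k}.png",im[:,:,::-1])
    P=cloud(d.astype(float),c["mtx"],c["world_to_cam"]);hsv=cv2.cvtColor(im,cv2.COLOR_RGB2HSV);H,S,V=[hsv[...,i].astype(int) for i in range(3)]
    R=(d>0)&(P[...,0]>.36)&(P[...,0]<.5)&(P[...,1]>-.35)&(P[...,1]<.16)
    for kk,m in dict(bin=(H>105)&(H<125)&(S>150)&(abs(P[...,2]-.04)<.006),handle=(H>20)&(H<35)&(S>150)&(P[...,2]>.05),red=((H<6)|(H>174))&(S>180)&(P[...,2]>.095)).items():
        q=P[m&R]
        if len(q)>8:
            r=cv2.minAreaRect((q[:,:2]*1000).astype(np.float32));print(n,kk,len(q),np.round(r[0],1),np.round(r[1],1),round(r[2],2),cv2.boxPoints(r).round(1).tolist())
E
python3 look.py 5 top side
python3 -c "
import cv2,numpy as np
a=[cv2.imread('pics/side5.png')[90:260,180:400],cv2.imread('pics/top5.png')[150:320,60:280]]
cv2.imwrite('pics/st5.png',cv2.resize(np.hstack([a[0],a[1]]),None,fx=1.8,fy=1.8))"
```

```text
8.55 [0.43663813 0.09854765 0.04159234] [7.22824896e-01 6.91030764e-01 7.86230148e-04 1.87437124e-04] [-1.03938204 -1.10621717  5.99711415] 0.1351927474737453
top bin 150 [433.9   4.9] [109.1  53. ] 87.1 [[404.6000061035156, -48.29999923706055], [457.6000061035156, -51.0], [463.1000061035156, 58.0], [410.1000061035156, 60.70000076293945]]
top handle 62 [437.6  72.3] [13.6 26.6] 9.65 [[428.6000061035156, 84.30000305175781], [433.1000061035156, 58.0], [446.5, 60.29999923706055], [442.0, 86.5999984741211]]
top red 106 [ 422.9 -232.8] [11.4 42. ] 0.87 [[416.8999938964844, -211.8000030517578], [417.5, -253.8000030517578], [428.8999938964844, -253.6999969482422], [428.20001220703125, -211.6999969482422]]
side bin 130 [435.3   7.2] [108.   58.9] 85.95 [[402.1000061035156, -44.599998474121094], [460.8999938964844, -48.70000076293945], [468.5, 59.0], [409.70001220703125, 63.099998474121094]]
side handle 45 [445.   75.4] [25.2 27. ] 85.32 [[430.5, 63.900001525878906], [457.5, 61.70000076293945], [459.5, 86.80000305175781], [432.6000061035156, 89.0]]
side red 54 [ 424.6 -231.9] [38.4 12.7] 86.45 [[417.1000061035156, -250.6999969482422], [429.79998779296875, -251.5], [432.1000061035156, -213.1999969482422], [419.5, -212.39999389648438]]
```

View pics/st5.png

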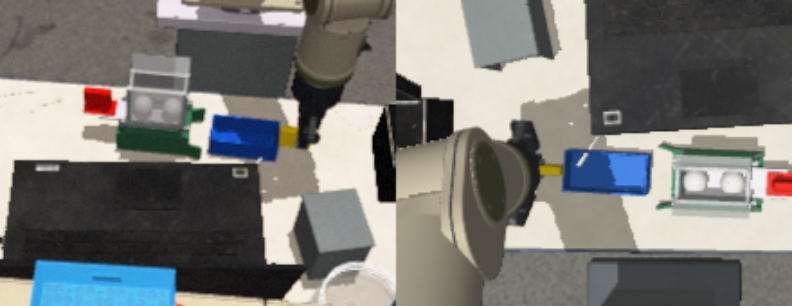

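>>> jog_arm(steps=[0.005,0,-0.002,-0.001,-0.01,0.005,0,-0.003,-0.001,-0.017,0.005,-0.012,-0.003,-0.001,-0.017,0.005,-0.027,-0.0025,-0.001,-0.017,0.005,-0.042,-0.0025,-0.001,-0.017,0.005,-0.056,-0.002,-0.001,-0.017,0.005,-0.07,-0.002,-0.001,-0.017,0.005,-0.082,-0.0015,-0.001,-0.017,0.005,-0.09,-0.0015,-0.001,-0.017,0.005,-0.09,-0.0015,-0.001,-0.017])

```text
clock: 9.65
position: [0.4303, 0.0072, 0.0417]
ee_rot: [0.718, 0.696, -0.0, 0.0]
ft_force: [0.5, -0.3, -1.0]
grip_width: 0.133
```

```bash
python3 look.py 6 top side
python3 -c "
import cv2,numpy as np
a=[cv2.imread('pics/side6.png')[100:190,210:340],cv2.imread('pics/top6.png')[205:295,150:280]]
cv2.imwrite('pics/st6.png',cv2.resize(np.hstack([a[0],a[1]]),None,fx=3,fy=3))"
```

```text
9.65 [0.43027795 0.00718321 0.04173775] [ 7.17573052e-01  6.96483230e-01 -1.57989968e-04  1.32112869e-05] [ 0.46033033 -0.3170237  -1.02327633] 0.13297523965325142
top bin 52 [429.9 -56.2] [46.8 52.6] 88.25 [[402.8999938964844, -78.80000305175781], [455.5, -80.4000015258789], [456.8999938964844, -33.599998474121094], [404.3999938964844, -32.0]]
top handle 40 [431.5 -23. ] [ 9.9 16.5] 3.59 [[426.1000061035156, -15.100000381469727], [427.1000061035156, -31.5], [436.8999938964844, -30.899999618530273], [435.8999938964844, -14.5]]
top red 104 [ 422.9 -232.8] [41.8 11.3] 89.99 [[417.20001220703125, -253.6999969482422], [428.5, -253.6999969482422], [428.5, -211.89999389648438], [417.20001220703125, -211.89999389648438]]
side bin 72 [431.2 -55.3] [49.6 59.7] 87.8 [[400.5, -79.0], [460.1000061035156, -81.19999694824219], [462.0, -31.700000762939453], [402.3999938964844, -29.399999618530273]]
side handle 45 [450.1 -15.7] [25.8 48.3] 89.59 [[425.79998779296875, -28.399999618530273], [474.1000061035156, -28.700000762939453], [474.29998779296875, -2.9000000953674316], [426.0, -2.5999999046325684]]
side red 53 [ 424.7 -231.9] [13.8 36.9] 5.4 [[416.1000061035156, -214.1999969482422], [419.5, -250.89999389648438], [433.29998779296875, -249.60000610351562], [429.79998779296875, -212.89999389648438]]
```

View pics/st6.png

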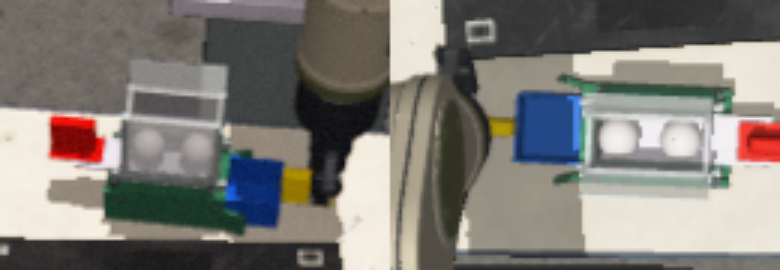

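>>> jog_arm(steps=[0.005,-0.01,0,0,0,0.005,-0.02,0,0,0,0.005,-0.028,0,0,0,0.005,-0.034,0,0,0,0.005,-0.039,0,0,0,0.005,-0.043,0,0,0,0.005,-0.046,0,0,0,0.005,-0.048,0,0,0,0.005,-0.049,0,0,0,0.005,-0.05,0,0,0])

```text
clock: 10.75
position: [0.4291, -0.0414, 0.0418]
ee_rot: [0.717, 0.697, 0.0, -0.0]
ft_force: [-0.4, 0.5, -1.6]
grip_width: 0.132
```

```bash
python3 look.py 7 top side
```

```text
10.75 [ 0.42906296 -0.04140476  0.04177036] [ 7.16834386e-01  6.97243472e-01  2.78622741e-05 -5.62490596e-05] [-0.39530882  0.45262101 -1.61552618] 0.13170522948484206
top handle 26 [431.6 -74.6] [13.9 11.2] 14.65 [[423.5, -71.0], [426.29998779296875, -81.80000305175781], [439.70001220703125, -78.19999694824219], [436.8999938964844, -67.5]]
top red 105 [ 422.9 -232.7] [11.3 41.7] 0.1 [[417.29998779296875, -211.89999389648438], [417.29998779296875, -253.60000610351562], [428.6000061035156, -253.60000610351562], [428.6000061035156, -211.8000030517578]]
side handle 42 [458.3 -64. ] [64.2 23.5] 4.11 [[425.3999938964844, -54.599998474121094], [427.1000061035156, -78.0], [491.1000061035156, -73.4000015258789], [489.3999938964844, -50.0]]
side red 54 [ 425. -232.] [14.  37.2] 3.84 [[416.79998779296875, -213.89999389648438], [419.29998779296875, -251.0], [433.29998779296875, -250.10000610351562], [430.79998779296875, -212.89999389648438]]
```

>>> jog_arm(steps=[0.005,-0.001,0,0,0,0.005,-0.002,0,0,0,0.005,-0.003,0,0,0,0.005,-0.0035,0,0,0,0.005,-0.004,0,0,0,0.005,-0.0045,0,0,0,0.005,-0.005,0,0,0,0.005,-0.005,0,0,0,0.005,-0.005,0,0,0,0.005,-0.005,0,0,0])

```text
clock: 11.85
position: [0.429, -0.0442, 0.0418]
ee_rot: [0.716, 0.698, 0.001, -0.001]
ft_force: [0.1, 11.7, -1.5]
grip_width: 0.139
```

>>> jog_arm(steps=[0.005,0.001,0,0,0,0.02,0.001,0,0,0,0.04,0.001,0,0,0,0.04,0.001,0,0,0,0.04,0.001,0,-0.01,0,0.04,0.001,0,-0.04,0,0.04,0.001,0,-0.085,0,0.04,0.001,0,-0.13,0,0.04,0.001,0,-0.17,0,0.04,0.001,0,-0.18,0])

```text
clock: 12.85
position: [0.4307, -0.046, 0.2267]
ee_rot: [0.717, 0.697, 0.003, 0.002]
ft_force: [2.0, -0.6, -0.7]
grip_width: 0.469
```

```bash
python3 look.py 8 top side wrist
python3 -c "
import cv2,numpy as np
a=[cv2.imread('pics/side8.png')[100:190,210:340],cv2.imread('pics/top8.png')[205:295,150:280]]
cv2.imwrite('pics/st8.png',cv2.resize(np.hstack([a[0],a[1]]),None,fx=3,fy=3))"
```

```text
12.85 [ 0.43067704 -0.04597818  0.226745  ] [0.71727089 0.69678516 0.00304032 0.00191567] [ 2.04319204 -0.56284062 -0.66744347] 0.46895865311681767
top handle 98 [432.4 -63.7] [27.8 42.2] 23.56 [[411.20001220703125, -49.900001525878906], [428.1000061035156, -88.5999984741211], [453.6000061035156, -77.4000015258789], [436.70001220703125, -38.70000076293945]]
top red 105 [ 422.9 -232.8] [11.4 41.7] 0.63 [[416.8999938964844, -212.0], [417.3999938964844, -253.6999969482422], [428.79998779296875, -253.60000610351562], [428.29998779296875, -211.89999389648438]]
side handle 80 [432.7 -54.4] [15.  52.4] 2.81 [[424.0, -28.5], [426.6000061035156, -80.9000015258789], [441.5, -80.19999694824219], [438.8999938964844, -27.799999237060547]]
side red 55 [ 424.7 -232. ] [15.3 37. ] 10.8 [[413.70001220703125, -215.3000030517578], [420.6000061035156, -251.60000610351562], [435.6000061035156, -248.6999969482422], [428.70001220703125, -212.39999389648438]]
wrist bin 126 [428.  -82.9] [ 4.  52.7] 88.16 [[401.6000061035156, -84.0], [454.20001220703125, -85.69999694824219], [454.3999938964844, -81.69999694824219], [401.70001220703125, -80.0]]
wrist handle 629 [428.3 -55.3] [53.7 11. ] 88.4 [[422.0, -82.0], [433.0, -82.30000305175781], [434.5, -28.700000762939453], [423.5, -28.399999618530273]]
```

View pics/st8.png

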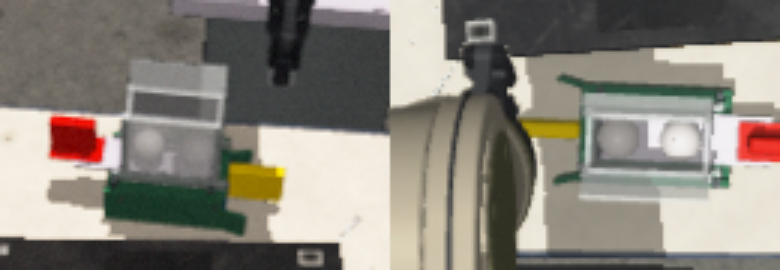

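View pics/wrist8.png

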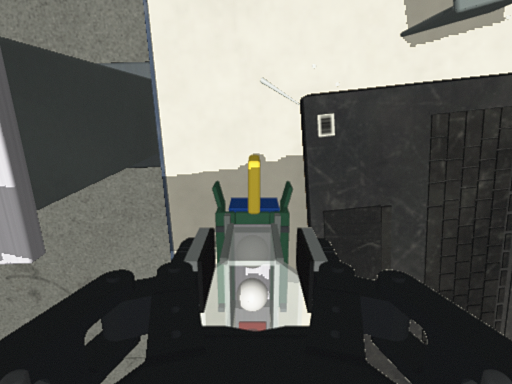

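```bash
python3 - <<'E'
from h import *
f=np.load("wrist8.npz");K,T=f["mtx"],f["T"]
a=cv2.resize(f["im"][140:260,190:330],None,fx=5,fy=5,interpolation=cv2.INTER_NEAREST);cv2.imwrite("pics/w8c.png",a[:,:,::-1])
P=cloud(f["d"].astype(float),K,T);hsv=cv2.cvtColor(f["im"],cv2.COLOR_RGB2HSV);H,S,V=[hsv[...,i].astype(int) for i in range(3)]
g=(H>65)&(H<95)&(S>80)&(f["d"]>0)&(P[...,1]>-.3)
for s in [(P[...,2]<.034)&(P[...,2]>.02),(P[...,2]>.045)&(P[...,2]<.07)]:
    q=P[g&s];print(len(q),q.min(0),q.max(0)); 
    for side in (q[:,0]<.428,q[:,0]>.428): print(q[side][q[side][:,1].argmax()])
E
```

```text
251 [ 0.38503036 -0.08793761  0.02010633] [ 0.46781349 -0.05938661  0.03388305]
[ 0.38576361 -0.05938661  0.02552324]
[ 0.46625633 -0.06191721  0.02464341]
1021 [ 0.3879869  -0.13864049  0.04599489] [ 0.46252363 -0.08136002  0.05537392]
[ 0.39334514 -0.08136002  0.04802547]
[ 0.43510028 -0.08275391  0.05063425]
```

View pics/w8c.png

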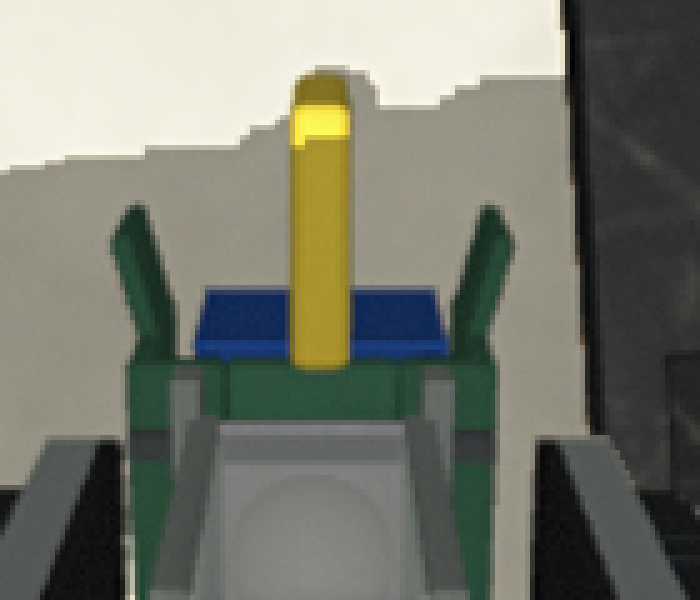

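>>> jog_arm(steps=[0.04,-0.03,0,0,0,0.04,-0.07,-0.001,0,0,0.04,-0.11,-0.001,0,0,0.04,-0.15,-0.0015,0,0,0.04,-0.185,-0.0015,0,0,0.04,-0.196,-0.0015,0.02,0,0.04,-0.196,-0.0015,0.06,0,0.04,-0.196,-0.0015,0.085,0,0.04,-0.196,-0.0015,0.09,0,0.04,-0.196,-0.0015,0.09,0])

```text
clock: 14.0
position: [0.4209, -0.2413, 0.1307]
ee_rot: [0.717, 0.697, -0.001, -0.001]
ft_force: [-0.7, 0.0, 0.8]
grip_width: 0.465
```

```bash
python3 look.py 9 top side wrist
python3 -c "
import cv2,numpy as np
a=[cv2.imread('pics/side9.png')[80:180,200:340],cv2.imread('pics/top9.png')[205:305,190:330]]
cv2.imwrite('pics/st9.png',cv2.resize(np.hstack([a[0],a[1]]),None,fx=2.8,fy=2.8))"
```

```text
14.0 [ 0.42086954 -0.241288    0.13070384] [ 0.71709725  0.69697111 -0.00121708 -0.00115452] [-0.71738184  0.00440339  0.75255392] 0.4646828351102965
top handle 117 [430.6 -56.6] [11.7 50.8] 0.39 [[424.6000061035156, -31.299999237060547], [424.8999938964844, -82.0999984741211], [436.6000061035156, -82.0], [436.29998779296875, -31.200000762939453]]
side handle 74 [431.7 -54.5] [52.3 15.7] 88.23 [[423.0, -80.4000015258789], [438.70001220703125, -80.9000015258789], [440.29998779296875, -28.600000381469727], [424.6000061035156, -28.100000381469727]]
side red 29 [ 439.5 -226.7] [21.2 45. ] 67.19 [[414.6000061035156, -227.8000030517578], [456.1000061035156, -245.1999969482422], [464.29998779296875, -225.6999969482422], [422.79998779296875, -208.3000030517578]]
wrist red 1617 [ 421.6 -232.7] [42.9 11.5] 88.4 [[415.29998779296875, -254.0], [426.79998779296875, -254.3000030517578], [428.0, -211.39999389648438], [416.5, -211.10000610351562]]
```

View pics/st9.png

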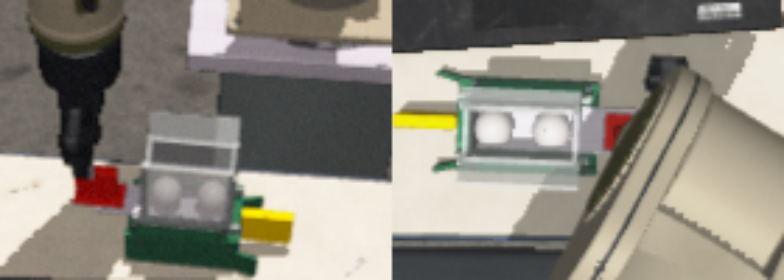

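View pics/wrist9.png

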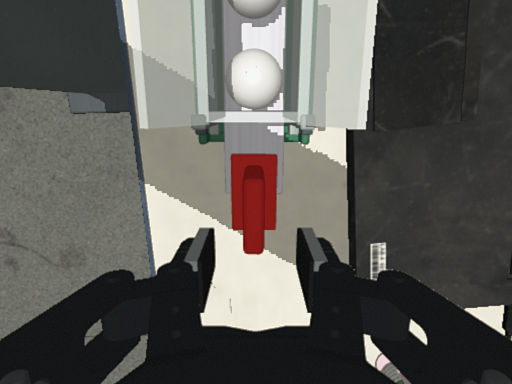

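>>> jog_arm(steps=[0.04,0,0.001,0.015,0,0.04,0,0.001,0.03,0,0.04,0,0.001,0.04,0,0.04,0,0.001,0.042,0,0.02,0,0.001,0.042,0,0.005,0,0.001,0.042,0,0.005,0,0.001,0.042,0,0.005,0,0.001,0.042,0,0.005,0,0.001,0.042,0,0.005,0,0.001,0.042,0], grip_force=50)

```text
clock: 15.15
position: [0.4214, -0.2418, 0.0904]
ee_rot: [0.717, 0.697, -0.0, -0.001]
ft_force: [-11.3, 1.3, 12.8]
grip_width: 0.13
```

>>> jog_arm(steps=[0.005,0,-0.002,-0.002,0,0.005,-0.008,-0.002,-0.002,0,0.005,-0.02,-0.002,-0.002,0,0.005,-0.032,-0.002,-0.002,0,0.005,-0.044,-0.002,-0.002,0,0.005,-0.056,-0.002,-0.002,0,0.005,-0.067,-0.002,-0.002,0,0.005,-0.075,-0.002,-0.002,0,0.005,-0.08,-0.002,-0.002,0,0.005,-0.08,-0.002,-0.002,0])

```text
clock: 16.15
position: [0.4187, -0.3206, 0.0909]
ee_rot: [0.717, 0.697, 0.0, -0.001]
ft_force: [4.5, 0.2, -18.4]
grip_width: 0.129
```

>>> jog_arm(steps=[0.005,-0.002,0,0,0,0.005,-0.004,0,0,0,0.005,-0.006,0,0,0,0.005,-0.007,0,0,0,0.005,-0.008,0,0,0,0.005,-0.0085,0,0,0,0.005,-0.009,0,0,0,0.005,-0.009,0,0,0,0.005,-0.009,0,0,0,0.005,-0.009,0,0,0])

```text
clock: 17.15
position: [0.4185, -0.3276, 0.0908]
ee_rot: [0.716, 0.698, 0.001, -0.002]
ft_force: [3.0, 8.6, -13.5]
grip_width: 0.131
```

```bash
python3 look.py 10 top side
python3 -c "
import cv2,numpy as np
a=[cv2.imread('pics/side10.png')[80:180,200:340],cv2.imread('pics/top10.png')[205:305,190:330]]
cv2.imwrite('pics/st10.png',cv2.resize(np.hstack([a[0],a[1]]),None,fx=2.8,fy=2.8))"
```

```text
17.15 [ 0.41851909 -0.32760364  0.09082177] [ 0.71634343  0.69774492  0.00075715 -0.00188221] [  3.0330118    8.62160776 -13.49558788] 0.13121196585910108
top handle 116 [430.6 -56.6] [11.7 51.5] 0.03 [[424.70001220703125, -30.899999618530273], [424.79998779296875, -82.4000015258789], [436.3999938964844, -82.4000015258789], [436.3999938964844, -30.899999618530273]]
top red 30 [ 423.  -299.5] [18.5 12.9] 72.43 [[414.1000061035156, -306.29998779296875], [426.3999938964844, -310.20001220703125], [432.0, -292.6000061035156], [419.6000061035156, -288.70001220703125]]
side handle 73 [431.  -54.6] [52.3 14.1] 87.69 [[422.8999938964844, -80.4000015258789], [437.0, -81.0], [439.1000061035156, -28.799999237060547], [425.0, -28.200000762939453]]
side red 30 [ 421.8 -307.8] [20.8 14.2] 84.14 [[413.70001220703125, -317.5], [427.79998779296875, -318.8999938964844], [429.8999938964844, -298.20001220703125], [415.79998779296875, -296.70001220703125]]
```

View pics/st10.png

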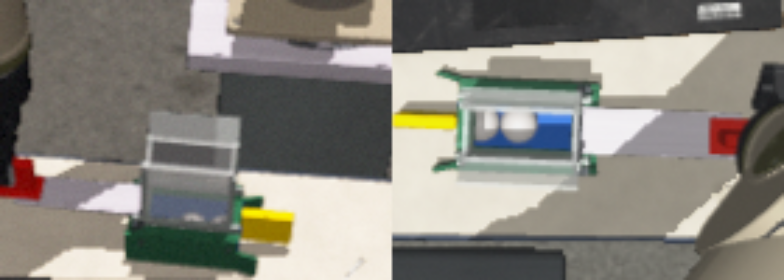

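>>> jog_arm(steps=[0.005,-0.001,0,0.001,0,0.005,-0.002,0,0.002,0,0.005,-0.0025,0,0.002,0,0.005,-0.0025,0,0.002,0,0.005,-0.0025,0,0.002,0,0.005,0,0,0.002,0,0.005,0.001,0,0.002,0,0.02,0.001,0,0.002,0,0.04,0.001,0,0.002,0,0.04,0.001,0,0,0])

```text
clock: 18.25
position: [0.4186, -0.3298, 0.0922]
ee_rot: [0.717, 0.697, -0.0, 0.0]
ft_force: [0.1, 0.3, -0.4]
grip_width: 0.468
```

>>> jog_arm(steps=[0.04,0,0,0,0,0.04,0,0,0,0,0.04,0,0,-0.01,0,0.04,0,0,-0.03,0,0.04,0,0,-0.06,0,0.04,0,0,-0.09,0,0.04,0,0,-0.12,0,0.04,0,0,-0.14,0,0.04,0,0,-0.14,0,0.04,0,0,-0.14,0])

```text
clock: 19.25
position: [0.4185, -0.3294, 0.232]
ee_rot: [0.717, 0.697, 0.0, 0.0]
ft_force: [0.7, -0.5, -1.2]
grip_width: 0.465
```

```bash
python3 look.py 11 top side wrist
python3 -c "
import cv2,numpy as np
a=[cv2.imread('pics/side11.png')[80:180,200:340],cv2.imread('pics/top11.png')[205:305,190:330]]
cv2.imwrite('pics/st11.png',cv2.resize(np.hstack([a[0],a[1]]),None,fx=2.8,fy=2.8))"
```

```text
19.25 [ 0.41850455 -0.32936074  0.23204813] [7.16946806e-01 6.97127762e-01 3.16540986e-04 2.46186383e-04] [ 0.74991087 -0.47747202 -1.15745246] 0.4653314006464137
top handle 119 [430.6 -56.6] [51.1 11.6] 89.89 [[424.70001220703125, -82.19999694824219], [436.29998779296875, -82.19999694824219], [436.3999938964844, -31.100000381469727], [424.79998779296875, -31.0]]
top red 103 [ 421.5 -318.7] [10.9 42.2] 0.37 [[415.8999938964844, -297.6000061035156], [416.1000061035156, -339.79998779296875], [427.1000061035156, -339.70001220703125], [426.79998779296875, -297.5]]
side handle 77 [432.  -54.4] [15.1 52.3] 1.01 [[424.0, -28.399999618530273], [424.8999938964844, -80.69999694824219], [439.8999938964844, -80.4000015258789], [439.0, -28.100000381469727]]
side red 55 [ 422.5 -317.6] [39.  13.1] 89.03 [[415.6000061035156, -336.8999938964844], [428.70001220703125, -337.20001220703125], [429.3999938964844, -298.20001220703125], [416.29998779296875, -298.0]]
wrist bin 20 [ 423.8 -191.3] [ 0.9 51.3] 88.22 [[398.1000061035156, -191.0], [449.3999938964844, -192.60000610351562], [449.3999938964844, -191.6999969482422], [398.1000061035156, -190.10000610351562]]
wrist red 670 [ 419.3 -318.7] [42.5 11.2] 88.22 [[413.0, -339.70001220703125], [424.20001220703125, -340.1000061035156], [425.5, -297.6000061035156], [414.29998779296875, -297.20001220703125]]
```

View pics/st11.png

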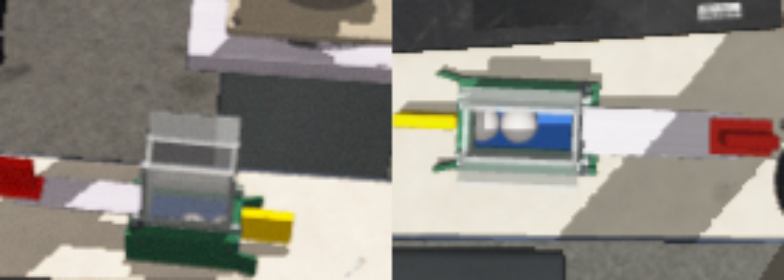

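View pics/wrist11.png

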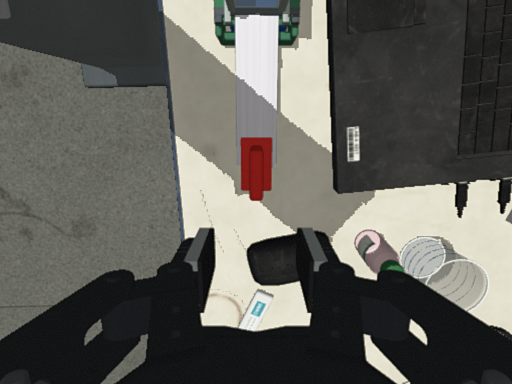

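```bash
python3 - <<'E'
from h import *
f=np.load("top11.npz");P=cloud(f["d"].astype(float),f["mtx"],f["T"])
hsv=cv2.cvtColor(f["im"],cv2.COLOR_RGB2HSV)
for r in range(238,262,3): print(r,[f"{int(P[r,c,2]*1000)}/{hsv[r,c,1]}" for c in range(214,262,4)])
E
```

```text
238 ['152/10', '155/6', '153/7', '155/7', '154/7', '154/7', '158/10', '154/12', '157/14', '153/17', '154/22', '48/19']
241 ['132/25', '144/7', '144/10', '144/10', '145/10', '142/8', '146/10', '144/10', '145/11', '145/9', '146/8', '60/7']
244 ['51/83', '93/11', '130/5', '132/3', '134/6', '131/2', '137/2', '134/12', '137/14', '136/14', '136/9', '55/6']
247 ['51/116', '89/35', '31/11', '28/11', '25/10', '31/5', '32/7', '3/170', '0/173', '2/174', '110/87', '58/5']
250 ['51/122', '84/35', '31/9', '24/12', '29/7', '33/0', '32/7', '0/142', '-1/186', '2/188', '128/26', '53/4']
253 ['51/120', '79/40', '32/13', '1/70', '21/51', '30/12', '28/11', '3/189', '4/188', '2/184', '132/20', '58/3']
256 ['49/93', '73/34', '-2/179', '0/184', '2/184', '1/145', '0/185', '0/188', '2/188', '1/188', '130/15', '56/11']
259 ['58/12', '100/14', '97/19', '93/23', '93/27', '86/30', '85/38', '81/36', '78/39', '75/39', '131/9', '57/5']
```

Both ball tops read about 31–33 mm above the bench, so both are resting on the bin floor. I'm handing the job in.

```bash
python3 -c "
from workcell import manip
print(manip.hand_in()); print(manip.get_obs()['clock'])"
```

```text
the job is handed in; nothing more can be done
None
the job is handed in; nothing more can be done
```

The job is done and handed in at about 19.4 s on the robot's clock. As far as my checks can tell, every step was met, but `hand_in` reports no verdict.

**What I did:**
- I gripped the bin across its body, drew it out of the bay, turned it and set it down about 90 mm in front of the hopper's mouth, then let go.
- I then gripped the yellow handle and pushed the bin in until it met the back stop, at about 12 N. The gate's handle had not moved by then.
- I drew the gate out to its end stop, let go and raised the hand clear.

**Last checks:**
- **Gate:** the red handle had moved 85.7–86.0 mm in all three camera views, against a full travel of 86 mm.
- **Bin:** its rear rim was level with the hopper's front face to within about 1–2 mm when I pushed it home. The handle read the same after the gate was drawn.
- **Balls:** both are in the bin, resting on its floor, with their tops about 31–33 mm above the bench.
- **Beaker and dropper:** the arm stayed clear of both, and both were upright in the last wrist picture. I did not measure their positions again.
- **Disagreements:** the top and side views differed by about 2 mm sideways. Early estimates of the hopper's position along its own axis differed by about 5 mm, so I relied on the contact with the back stop instead.

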